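# Take the hanging lens mount off its hook and seat it in the post holder

## Task

Lift the square-plate lens mount up and off its hook, and slide its steel post down into the bore of the post holder on the slide stage until it stands fully home on the bottom of the bore, with the plate's round opening looking squarely along the stage's rail. Lower it in, do not let it drop, and let go of it; leave the round lens mount hanging undisturbed on its own hook.

Things in the scene. Friction and masses are not known exactly. Their poses are not given: they have to be found in the camera images.
- mount: Square lens mount: black plate 44 mm wide (y), 44 high (z), 12 thick (x), a 26 mm round opening through its centre along x, on a steel post 12 mm thick, 60 long (last 3 mm taper to 8 mm). Origin: centre of the post's foot, z up; plate spans z = 60 to 104 mm. About 0.13 kg. Starts hanging upright by its opening on the hook, foot 59 mm above the table.
- plate (a point): Centre of the square plate, on the post's axis 82 mm above the foot, 141 mm above the table at the start. Axes as the mount's. The plate can be pinched from above by its two side faces, which look along y (44 mm apart).
- hook_stand: Stand of the square mount, fixed. Origin: centre of its underside, z up. Base 84 mm across, 12 high; column 16 mm thick, 170 high. A round bar 8 mm thick leaves it along -x, level at 150 mm height (its axis) to 58 mm from the column's axis, then bends up. The mount hangs 46 mm from the axis.
- hook_tip (a point): End of the hook: the bar bends up to here, 66 mm along the stand's -x from the column's axis, 157 mm high (its top 161). To free the mount lift it 12 mm (7 to 18 will do: less catches the tip, more catches the opening's lower edge), then draw it along the stand's -x by 45 mm or more. Axes as the stand's.
- stage: Slide stage, fixed: low black base 64 mm wide (x), 170 long (y), steel rail along y, knob at the +y end. Origin: centre of its underside, z up. A black carriage (62 x 66 mm) is clamped on the rail, up to 11 mm either way of y = 0; where is not measured: find it by sight or touch. It does not move when pressed.
- rail_mid (a point): Point over the stage's middle (x = y = 0) at the height of the holder top, 82 mm. The post holder, an aluminium block 28 (x) x 48 (y) x 50 mm, stands centred on the carriage. Its vertical bore, 13.4 mm wide, 46 mm deep, sharp mouth, is at x = 0, y within 11 mm of this point. Post home: foot 36 mm above the table, plate 14 mm above the holder.
- round_mount: The other lens mount, to be left alone: black round ring 48 mm across, 12 thick, 28 mm opening, on a steel post 12 mm thick, 45 long. Hangs on a second hook stand like the first. Origin: centre of the post's foot, z up.
Things that resemble listed ones, but are neither listed nor needed, are in the scene too. Leave any green or pink look-alike of the mount alone.

How it is judged:
On the way:
1. the square mount is off its hook and carried clear, upright and in the air (horizontal distance between mount and hook_stand above 0.085 m and height (world z) of mount above 0.03 m and angle between mount's own z axis and vertical below 0.35 rad), for 0.2 s.
At the end, for the whole second after the job is handed in: Post in the bore: foot within 3 mm of its floor, 4 mm of the stage's centre line, 15 mm of its middle; upright within 0.06 rad; opening's axis parallel (either way) to the stage's y within 0.17 rad; at rest. Round mount within 20 mm of its start (x of mount in the frame of stage between -0.004 and 0.004 m and y of mount in the frame of stage between -0.015 and 0.015 m and z of mount in the frame of stage below 0.039 m and angle between mount's own z axis and vertical below 0.06 rad and angle between the x axis of mount and the y axis of stage, either way round below 0.17 rad and linear speed of mount below 0.01 m/s and distance of round_mount from where it was at the start of the episode below 0.02 m); the robot touches nothing.
It fails at once if the post drops or is rammed down the bore (faster than 0.45 m/s inside it) (x of mount in the frame of stage between -0.004 and 0.004 m and y of mount in the frame of stage between -0.015 and 0.015 m and z of mount in the frame of stage below 0.078 m and linear speed of mount above 0.45 m/s).
It fails at once if the round mount is knocked (moved by more than 30 mm) (distance of round_mount from where it was at the start of the episode above 0.03 m).
It also fails if it takes over 72 s, if anything falls off the work surface, if the arm or the gripper's body presses on something with over 40 N, if the wrist force passes 120 N, or if a joint passes its speed limit or range.

## Robot

A 7-joint arm with a two-finger parallel gripper is mounted at the origin on the work surface. World frame = base frame: x ahead of the robot, y to its left, z up, the work surface at z = 0. Lengths are in m, angles in rad, forces in N, time in s.
With the tool pointing down it reaches from about 0.4 to 0.875 m from the base axis. Payload 6.5 kg.
Tool frame: the origin (TCP) lies midway between the tips of the shut fingers; the grasp point (between the pads) lies behind it (robot.grip_point_offset is the z of the grasp point in the tool frame, in m); z points along the fingers, y is the line along which they close (so a half turn about z gives the same grasp; the last joint's range is limited). The gripper opens to 85 mm and grips with 20 to 120 N. Pads are 22 mm wide; open, the fingers measure 114 mm over their backs; the gripper's body (76 mm by 85 mm) begins 54 mm behind the grasp point. The pads swing forward as they close: fully open they stand 13 mm farther back than shut.
Start: joints at [1.084, 0.536, -0.004, 1.538, 0.003, 1.067, -0.071], TCP at [0.266, -0.593, 0.211] pointing down, gripper open.
Joint ranges: [-2.7, 2.7], [-0.37, 2.16], [-1.27, 1.26], [0.24, 2.4], [-1.31, 4.45], [0.19, 1.91], [-2.76, 2.76]. Speed limits (rad/s): [2.39, 2.39, 3.14, 3.14, 3.14, 3.14, 3.14].

## Interface

Orientations are given as a 3x3 rotation matrix whose columns are the frame's x, y, z axes.
In Python, from station import robot gives the robot as it stands.
- The arm moves only by the tool send_rows, never from a script. Its argument "series" is a list of rows, each a list of 5 numbers: the opening, from -1 (shut) to 1 (fully open), then the shift along the tool's x, y, z normalised to -1 to 1, where 1 is 250 mm, then the turn about the tool's z normalised to -1 to 1, where 1 is pi/4 rad. A call has 1 to 20 rows; each row shifts and turns the commanded pose from where the row before left it, along the tool's axes as they then stand; what a row does not reach is not made up. A row lasts 1/10 s, in which the tool goes at most 50 mm and 8.59 degrees, less where a joint would pass 70% of its speed; a pose out of reach is approached as far as the arm can. A call with a number of a shift or a turn outside -1 to 1 is refused whole. A call with a gripper value outside its range is refused whole. The fingers move at their own pace and stop on an object; "squeeze" is the grip in N (left out, the last holds). Time passes only in rows, so rows that do not move let the fingers close. It gives the time, the measured TCP pose, the force, the opening and the grip force at its end, in the units of the state.
- robot.get_state(): the state, without advancing time (a new reading comes with each control period).
- robot.read_camera(name): name is "side" or "top" or "wrist"; returns a dict with "pixels" (400x640x3 uint8, red, green, blue), "camera_matrix" (3x3 intrinsics, pixels), "k1" (the pictures are not rectified: a ray, as slopes to the right and down, at radius r is drawn at 1 + k1 r^2 times it, then the intrinsics apply), "extrinsics" (4x4, takes a point from world to camera coordinates). Camera axes: x right, y down, z forward; pixel columns grow to the right and rows downward; lengths in m; the calibration is good to about 2 mm. A picture is of the moment at which its call begins. There is no depth.
- robot.close_job(): hands the job in; it is judged then, once.
The state is a dict: "time_s": time; "qpos": joint angles; "joint_vel": joint speeds; "tau": joint torques, N m; "eef_pos": TCP position; "eef_rot": TCP orientation; "ft_force": force on the tool from outside, world axes, zero at the start; "moment": the same for the moment, N m; "grip_width": finger opening in m; "grip_force": force on a finger pad.
Only numpy, scipy, OpenCV 4.12 (cv2) and the standard library are available. Lean on these libraries where they do the work, as an engineer would, in place of code of your own. Each camera call takes 0.05 s, during which the arm holds its last target. There are 200 camera calls.

## Working session

There is one attempt and no reset: what is moved stays moved. The work goes in short steps, Python scripts to look and compute and a tool call to move; the robot and the scene stay as the last step left them, time stands still between calls to the robot, and variables do not carry over. Pictures are saved under pics/ and viewed, at most 10 in all, crops included, and the job is handed in when it is done.

Besides the shell and the picture viewer there is one more tool, called as name([rows], argument=value, ...), one row to a line, values as JSON. send_rows: Moves the arm, as the interface text tells. Scaled input: -1 to 1 covers 250 mm each way for a shift and pi/4 rad each way for a turn. Its arguments: {"type":"object","properties":{"series":{"type":"array"},"squeeze":{"type":"number"}},"required":["series"]}

```bash
mkdir -p pics; ls; cat > h.py <<'E'
import numpy as np, cv2
from station import robot
def cam(n):
    d=robot.read_camera(n); return d
def save(n,f):
    d=cam(n); cv2.imwrite(f,cv2.cvtColor(np.asarray(d["pixels"]),cv2.COLOR_RGB2BGR)); np.savez(f+".npz",**{k:np.asarray(v) for k,v in d.items()}); return d
def load(f): return dict(np.load(f+".npz"))
def ray(d,u,v):
    K=np.asarray(d["camera_matrix"]);E=np.asarray(d["extrinsics"]);k=float(d["k1"])
    p=cv2.undistortPoints(np.array([[[u,v]]],float),K,np.array([k,0,0,0.]))[0,0]
    R=E[:3,:3];return -R.T@E[:3,3], R.T@np.array([p[0],p[1],1.])
def onz(d,u,v,z):
    c,r=ray(d,u,v);return c+r*(z-c[2])/r[2]
def tri(d1,a,d2,b):
    c1,r1=ray(d1,*a);c2,r2=ray(d2,*b)
    s=np.linalg.lstsq(np.c_[r1,-r2],c2-c1,rcond=None)[0]
    p,q=c1+r1*s[0],c2+r2*s[1];return (p+q)/2,np.linalg.norm(p-q)
def proj(d,P):
    E=np.asarray(d["extrinsics"]);k=float(d["k1"])
    return cv2.projectPoints(np.array(P,float).reshape(-1,1,3),cv2.Rodrigues(E[:3,:3])[0],E[:3,3],np.asarray(d["camera_matrix"]),np.array([k,0,0,0.]))[0][:,0]
E
python3 - <<'E'
from h import *
np.set_printoptions(precision=4,suppress=True)
for n in("side","top","wrist"):
    d=save(n,f"pics/{n}0.png");E=d["extrinsics"];print(n,-np.asarray(E)[:3,:3].T@np.asarray(E)[:3,3],np.asarray(E)[2,:3],d["k1"],d["camera_matrix"][0][0])
print(robot.grip_point_offset,robot.get_state())
a=cv2.imread("pics/side0.png");b=cv2.imread("pics/top0.png")
cv2.imwrite("pics/two.png",cv2.resize(np.vstack([a,b]),(640,800))[:, :])
E
```

```text
pics
side [0.1543 0.52   0.6122] [ 0.4111 -0.6433 -0.6458] 0.0339256151138512 395.4551548532171
top [0.3736 0.0491 0.9518] [ 0.1396 -0.0202 -0.99  ] -0.06550268015332067 382.99730502115034
wrist [ 0.3258 -0.5672  0.3727] [-0.2372 -0.1055 -0.9657] -0.02320893140758837 300.4662790478889
-0.0187 {'time_s': 0.15, 'qpos': array([ 1.0838,  0.537 , -0.0044,  1.5386,  0.0026,  1.0673, -0.0712]), 'joint_vel': array([ 0.0004, -0.0013,  0.0016, -0.0027, -0.0001,  0.0013, -0.0023]), 'tau': array([  0.0017, -58.3782,   1.0498, -25.9353,   0.0125,   0.0064,
        -0.    ]), 'eef_pos': array([ 0.2653, -0.5928,  0.21  ]), 'eef_rot': array([[ 0.9127,  0.4085, -0.0006],
       [ 0.4085, -0.9127,  0.0012],
       [-0.0001, -0.0014, -1.    ]]), 'ft_force': array([ 0.2664, -0.924 ,  0.7048]), 'moment': array([0.0169, 0.0161, 0.0025]), 'grip_force': 0.0, 'grip_width': 0.08550552149024748}
```

View pics/side0.png

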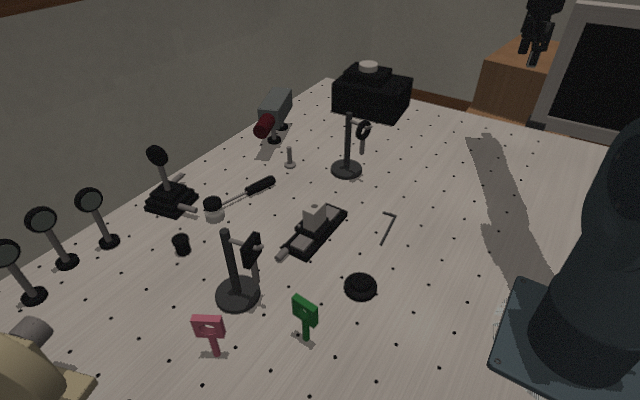

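View pics/top0.png

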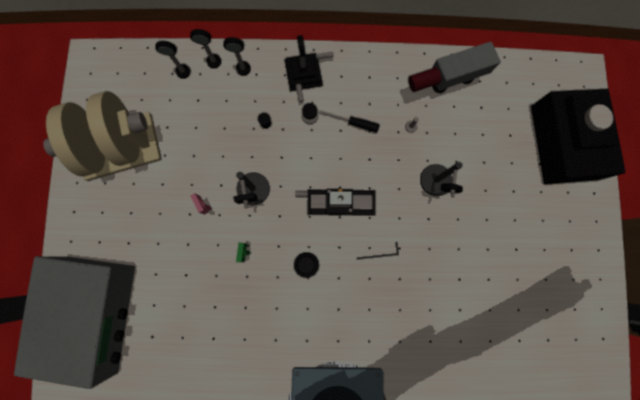

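Side view: the square mount hangs on the stand at (237,270), with its plate at (252,250). The round mount is on the stand at (347,150), and the stage with the aluminium block is at (314,228). The green (305,315) and pink (209,333) mounts are look-alikes. The black-plate one on a hook fits the description. In the top view the square stand is at (253,188), the stage at (341,202) and the round stand at (437,180). I'll confirm with an enlarged crop.

```bash
python3 - <<'E'
from h import *
a=cv2.imread("pics/side0.png")[205:325,195:355];b=cv2.imread("pics/top0.png")[160:230,225:385]
f=lambda i:np.clip(cv2.resize(i,None,fx=5,fy=5,interpolation=cv2.INTER_CUBIC).astype(float)*1.8,0,255).astype(np.uint8)
cv2.imwrite("pics/c1.png",f(a));cv2.imwrite("pics/c2.png",f(b))
E
```

```text
(no output)
```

View pics/c1.png

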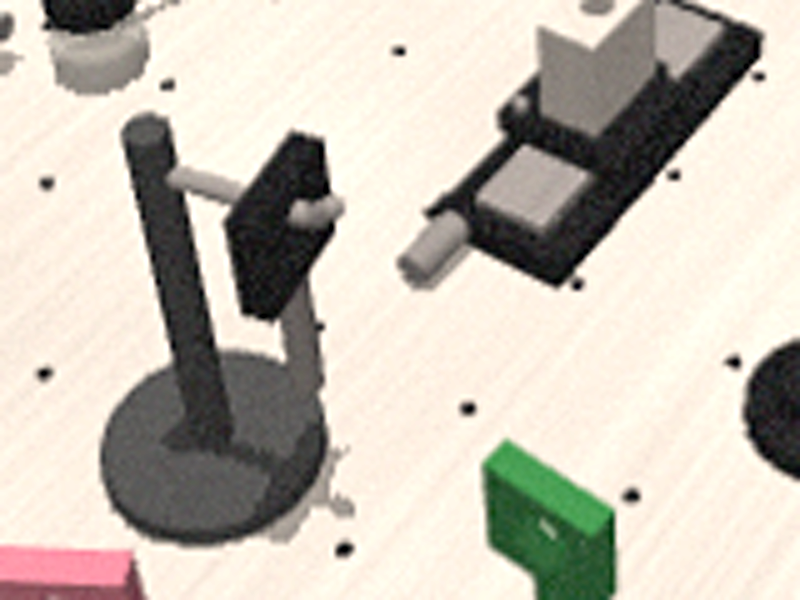

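View pics/c2.png

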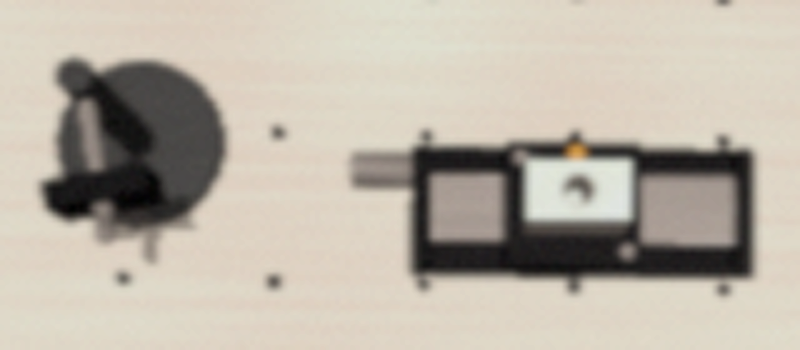

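The crops confirm it. The square black plate hangs on the hook: column top at side (224.6,230), hook tip at side (262.6,246) and top (245,207). The holder has its bore at top (340,198) and side (314,206), and the knob is at the left end.

```bash
python3 - <<'E'
from h import *
np.set_printoptions(precision=4,suppress=True)
s=load("pics/side0.png");t=load("pics/top0.png")
S=lambda x,y:((x+.5)/5-.5+195,(y+.5)/5-.5+205)
T=lambda x,y:((x+.5)/5-.5+225,(y+.5)/5-.5+160)
print("base",onz(t,*T(142,143),.012),onz(s,*S(214,445),.012))
print("coltop",tri(s,S(147,125),t,T(75,75)),onz(t,*T(75,75),.17))
print("tip",tri(s,S(335,206),t,T(104,237)),onz(t,*T(104,237),.157))
print("bore",tri(s,S(598,4),t,T(577,188)),onz(t,*T(577,188),.082),onz(s,*S(598,4),.082))
print("holder top corners",[onz(t,*T(*p),.082) for p in((523,156),(634,156),(634,222),(523,222))])
print("plate top ends side z.163",onz(s,*S(232,217),.163),onz(s,*S(309,138),.163))
print("stage base rect",[onz(t,*T(*p),.015) for p in((414,147),(752,150),(752,275),(414,273))])
E
```

```text
base [0.5356 0.2165 0.012 ] [0.5321 0.2193 0.012 ]
coltop (array([0.5353, 0.2166, 0.1723]), np.float64(0.0016962956780363586)) [0.5365 0.2176 0.17  ]
tip (array([0.4696, 0.2038, 0.1605]), np.float64(0.001121279151887073)) [0.4705 0.2048 0.157 ]
bore (array([0.5049, 0.003 , 0.0852]), np.float64(0.0029254137680222968)) [0.5066 0.0035 0.082 ] [ 0.5056 -0.0007  0.082 ]
holder top corners [array([0.521 , 0.0286, 0.082 ]), array([ 0.5221, -0.0226,  0.082 ]), array([ 0.4914, -0.0229,  0.082 ]), array([0.4904, 0.0281, 0.082 ])]
plate top ends side z.163 [0.4913 0.2263 0.163 ] [0.4939 0.1861 0.163 ]
stage base rect [array([0.5358, 0.0812, 0.015 ]), array([ 0.5378, -0.087 ,  0.015 ]), array([ 0.4752, -0.087 ,  0.015 ]), array([0.473 , 0.0796, 0.015 ])]
```

send_rows([
  [1,0,0,-0.18,0.16],
  [1,0,0,-0.18,0.16],
  [1,0.089,-0.118,0,0],
  [1,0.089,-0.118,0,0],
  [1,0.089,-0.118,0,0],
  [1,0.089,-0.118,0,0],
  [1,0.089,-0.118,0,0],
  [1,0.089,-0.118,0,0],
  [1,0.089,-0.118,0,0],
  [1,0.089,-0.118,0,0],
  [1,0.089,-0.118,0,0],
  [1,0.089,-0.118,0,0],
  [1,0.089,-0.118,0,0],
  [1,0.089,-0.118,0,0],
  [1,0,0,0,0],
])

```text
time_s: 1.65
eef_pos: [0.4713, -0.1935, 0.3006]
eef_rot: [[0.984, 0.177, 0.001], [0.177, -0.984, 0.003], [0.001, -0.002, -1.0]]
ft_force: [-0.1, 0.1, -0.9]
grip_width: 0.0854
grip_force: 0.0
```

send_rows([
  [1,0.036,-0.157,0,0],
  [1,0.036,-0.157,0,0],
  [1,0.036,-0.157,0,0],
  [1,0.036,-0.157,0,0],
  [1,0.036,-0.157,0,0],
  [1,0.036,-0.157,0,0],
  [1,0.036,-0.157,0,0],
  [1,0.036,-0.157,0,0],
  [1,0.036,-0.157,0,0],
  [1,0.036,-0.157,0,0],
  [1,0,0,0,0],
  [1,0,0,0,0],
])

```text
time_s: 2.85
eef_pos: [0.4913, 0.2028, 0.3003]
eef_rot: [[0.985, 0.17, -0.001], [0.17, -0.985, -0.001], [-0.001, 0.0, -1.0]]
ft_force: [0.4, -0.0, -0.2]
grip_width: 0.0856
grip_force: 0.0
```

```bash
python3 - <<'E'
from h import *
d=save("wrist","pics/w1.png");print(robot.get_state()["eef_pos"])
i=cv2.imread("pics/w1.png");cv2.imwrite("pics/w1b.png",np.clip(i.astype(float)*1.6,0,255).astype(np.uint8))
print(proj(d,[[.49,.208,.163],[.536,.217,.17],[.47,.204,.157]]))
E
```

```text
[0.49160126 0.2014403  0.30028908]
[[312.78970093 186.22583475]
 [311.30104491 140.08357382]
 [313.51597466 203.82253993]]
```

View pics/w1b.png

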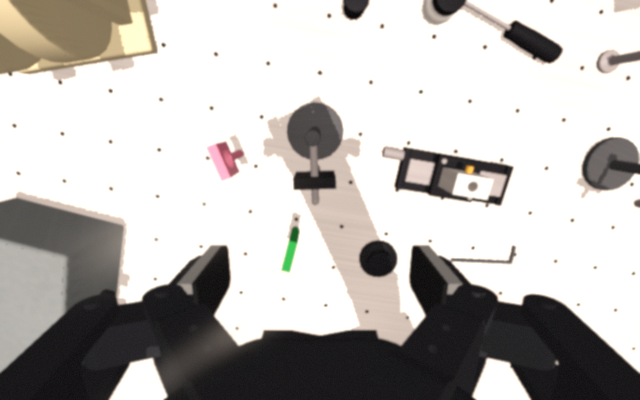

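The wrist view shows the column top at (313,137), the plate top spanning (294–335, 172–188) and the hook tip at (315,203). The fingers sit squarely with the plate. I'll refine its pose and yaw.

```bash
python3 - <<'E'
from h import *
np.set_printoptions(precision=4,suppress=True)
d=load("pics/w1.png");i=d["pixels"].astype(int).max(2)[165:195,285:345]
m=(i<28).astype(np.uint8);print(np.sort(i.ravel())[[50,300,600,900]],m.sum())
n,l,st,c=cv2.connectedComponentsWithStats(m);k=1+st[1:,4].argmax();print(st[k])
r=cv2.minAreaRect(np.argwhere(l==k)[:,::-1].astype(np.float32));b=cv2.boxPoints(r)+[285,165];print(r,b)
P=[onz(d,*p,.163) for p in b];print(np.array(P))
for p in (((313,137),.17),((315,202),.157)): print(onz(d,*p[0],p[1]))
print(proj(d,[[.49,.208,.17]]))
E
```

```text
[ 17  23  49 109] 478
[ 11   7  38  16 476]
((29.461088180541992, 14.877432823181152), (14.65889835357666, 37.61410903930664), 86.42366790771484) [[295.2335 173.7354]
 [332.7743 171.3891]
 [333.6887 186.0195]
 [296.1479 188.3658]]
[[0.4997 0.2276 0.163 ]
 [0.5085 0.1907 0.163 ]
 [0.4939 0.187  0.163 ]
 [0.4849 0.2244 0.163 ]]
[0.5391 0.2159 0.17  ]
[0.4722 0.2028 0.157 ]
[[312.6476 187.7416]]
```

send_rows([
  [1,0.006,-0.0216,0,-0.03],
  [1,0,0,-0.0,0],
  [1,0,0,0.1,0],
  [1,0,0,0.1,0],
  [1,0,0,0.1,0],
  [1,0,0,0.06,0],
  [1,0,0,0.06,0],
  [1,0,0,0.06,0],
  [1,0,0,0.06,0],
  [1,0,0,0.06,0],
  [1,0,0,0.06,0],
  [1,0,0,0.06,0],
  [1,0,0,0,0],
  [1,0,0,0,0],
])

```text
time_s: 4.3
eef_pos: [0.4923, 0.2079, 0.121]
eef_rot: [[0.982, 0.191, -0.0], [0.191, -0.982, -0.0], [-0.0, 0.0, -1.0]]
ft_force: [-0.8, 0.1, -0.5]
grip_width: 0.0856
grip_force: 0.0
```

```bash
python3 - <<'E'
from h import *
f=lambda i:np.clip(cv2.resize(i,(640,400),interpolation=cv2.INTER_CUBIC).astype(float)*1.7,0,255).astype(np.uint8)
a=save("wrist","pics/w2.png");save("side","pics/s2.png")
i=cv2.imread("pics/w2.png");j=cv2.imread("pics/s2.png")[205:325,160:352]
cv2.imwrite("pics/m2.png",cv2.resize(np.vstack([f(i),f(j)]),(480,600)))
E
```

```text
(no output)
```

View pics/m2.png

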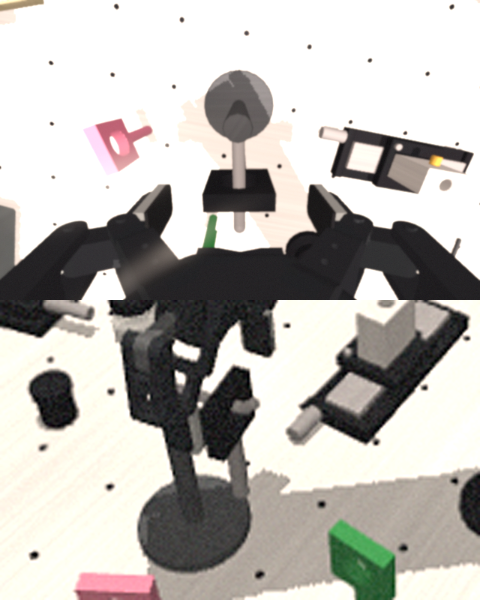

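The wrist view shows the plate (205–275, 170–212 in the crop) centred between the pads and square to them. Closing.

send_rows([
  [-1,0,0,0,0],
  [-1,0,0,0,0],
  [-1,0,0,0,0],
  [-1,0,0,0,0],
  [-1,0,0,0,0],
  [-1,0,0,0,0],
  [-1,0,0,0,0],
  [-1,0,0,0,0],
], squeeze=60)

```text
time_s: 5.2
eef_pos: [0.4926, 0.2086, 0.1212]
eef_rot: [[0.981, 0.192, 0.001], [0.192, -0.981, 0.0], [0.001, -0.0, -1.0]]
ft_force: [-0.1, -0.7, 6.0]
grip_width: 0.042
grip_force: 60.4
```

send_rows([
  [-1,0,0,-0.016,0],
  [-1,0,0,-0.016,0],
  [-1,0,0,-0.016,0],
  [-1,0,0,0,0],
  [-1,0,0,0,0],
])

```text
time_s: 5.7
eef_pos: [0.492, 0.2082, 0.1327]
eef_rot: [[0.981, 0.192, -0.0], [0.192, -0.981, -0.0], [-0.0, 0.0, -1.0]]
ft_force: [-0.0, 0.2, -1.7]
grip_width: 0.0429
grip_force: 60.9
```

send_rows([
  [-1,-0.03,0,0,0],
  [-1,-0.03,0,0,0],
  [-1,-0.03,0,0,0],
  [-1,-0.03,0,0,0],
  [-1,-0.03,0,0,0],
  [-1,-0.03,0,0,0],
  [-1,-0.03,0,0,0],
  [-1,-0.03,0,0,0],
  [-1,0,0,0,0],
])

```text
time_s: 6.6
eef_pos: [0.432, 0.1965, 0.1326]
eef_rot: [[0.981, 0.192, -0.001], [0.192, -0.981, -0.001], [-0.001, 0.0, -1.0]]
ft_force: [0.1, -0.3, -0.4]
grip_width: 0.0426
grip_force: 60.9
```

```bash
python3 - <<'E'
from h import *
save("side","pics/s3.png")
j=cv2.imread("pics/s3.png")[185:335,180:380]
cv2.imwrite("pics/s3b.png",np.clip(cv2.resize(j,(800,600),interpolation=cv2.INTER_CUBIC).astype(float)*1.7,0,255).astype(np.uint8))
E
```

```text
(no output)
```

View pics/s3b.png

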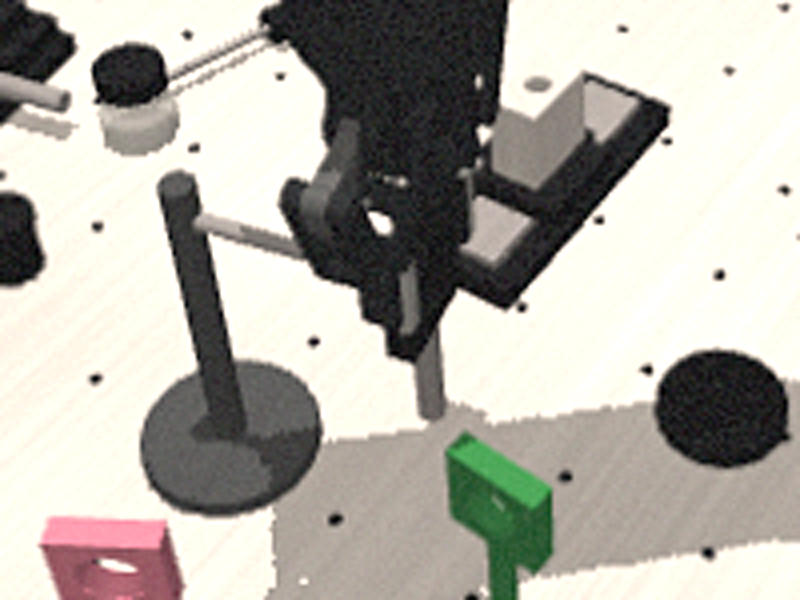

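The mount hangs upright in the gripper, clear of the hook. Post foot at full-frame (288,288). I'll raise it, move it away and turn it square.

send_rows([
  [-1,0,0,-0.08,0],
  [-1,0,0,-0.08,0],
  [-1,0,0,-0.08,0],
  [-1,0,0,-0.08,0],
  [-1,-0.019,0.098,0,0],
  [-1,-0.019,0.098,0,0],
  [-1,-0.019,0.098,0,0],
  [-1,-0.019,0.098,0,0],
  [-1,0,0,0,0],
])

```text
time_s: 7.55
eef_pos: [0.4336, 0.0933, 0.2125]
eef_rot: [[0.982, 0.187, -0.0], [0.187, -0.982, -0.002], [-0.001, 0.002, -1.0]]
ft_force: [1.0, -1.0, -1.6]
grip_width: 0.0426
grip_force: 61.3
```

send_rows([
  [-1,0,0,0,-0.1475],
  [-1,0,0,0,-0.1475],
  [-1,0,0,0,-0.1475],
  [-1,0,0,0,-0.1475],
  [-1,0,0,0,-0.1475],
  [-1,0,0,0,-0.1475],
  [-1,0,0,0,-0.1475],
  [-1,0,0,0,-0.1475],
  [-1,0,0,0,-0.1475],
  [-1,0,0,0,-0.1475],
  [-1,0,0,0,-0.1475],
  [-1,0,0,0,-0.1475],
  [-1,0,0,0,0],
  [-1,0,0,0,0],
])

```text
time_s: 8.95
eef_pos: [0.4335, 0.0974, 0.2127]
eef_rot: [[-0.01, 1.0, 0.0], [1.0, 0.01, 0.0], [0.0, 0.0, -1.0]]
ft_force: [-0.1, 0.0, -2.1]
grip_width: 0.0424
grip_force: 61.2
```

send_rows([
  [-1,-0.063,0.048,0,0],
  [-1,-0.063,0.048,0,0],
  [-1,-0.063,0.048,0,0],
  [-1,-0.063,0.048,0,0],
  [-1,-0.063,0.048,0,0],
  [-1,-0.063,0.048,0,0],
  [-1,0,0,0.04,0],
  [-1,0,0,0.04,0],
  [-1,0,0,0.04,0],
  [-1,0,0,0.02,0],
  [-1,0,0,0,0],
  [-1,0,0,0,0],
])

```text
time_s: 10.15
eef_pos: [0.5064, 0.0038, 0.1777]
eef_rot: [[-0.013, 1.0, -0.0], [1.0, 0.013, 0.0], [0.0, -0.0, -1.0]]
ft_force: [0.8, 0.0, -1.9]
grip_width: 0.043
grip_force: 61.3
```

```bash
python3 - <<'E'
from h import *
np.set_printoptions(precision=4,suppress=True)
st=robot.get_state();print(st["eef_pos"],st["eef_rot"][:,0])
a=save("side","pics/s4.png");save("wrist","pics/w4.png")
x,y,z=st["eef_pos"];print(proj(a,[[x,y,z-.062],[.506,.003,.082]]))
i=cv2.imread("pics/s4.png")[160:260,270:370];j=cv2.imread("pics/w4.png")
i=cv2.resize(i,(600,600),interpolation=cv2.INTER_CUBIC)
j=cv2.resize(j,(600,375))
cv2.imwrite("pics/s4b.png",np.clip(i.astype(float)*1.7,0,255).astype(np.uint8))
E
```

```text
[0.5064 0.0038 0.1777] [-0.0131  0.9999  0.0001]
[[312.445  193.6881]
 [313.0616 206.2884]]
```

View pics/s4b.png

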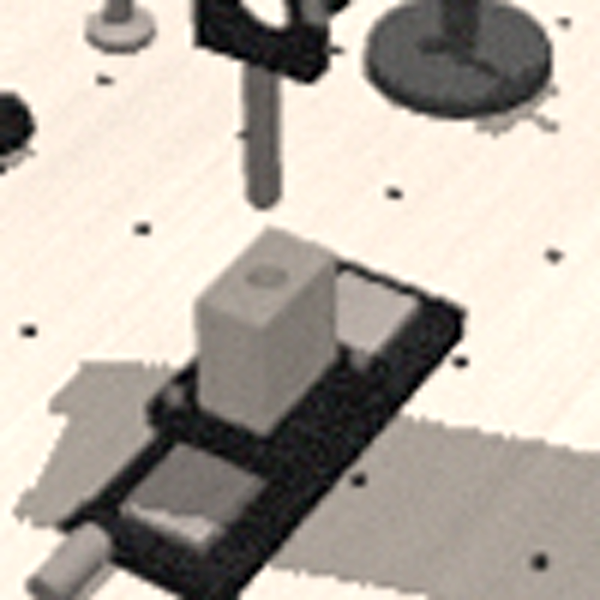

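The side view shows the post foot at full-frame (313.4,193.4), right above the bore mouth at (314.1,205.6). I'll check with the wrist camera, which looks back under the plate.

```bash
python3 - <<'E'
from h import *
w=load("pics/w4.png");s=load("pics/s4.png")
x,y,z=.5064,.0038,.1777
print(proj(w,[[x,y,z-.062],[.506,.003,.082],[x,y+.006,.1777]]))
u,v=proj(w,[[.506,.003,.082]])[0].astype(int);print(u,v)
j=cv2.imread("pics/w4.png")[v-40:v+50,u-60:u+60]
cv2.imwrite("pics/w4b.png",np.clip(cv2.resize(j,(800,600),interpolation=cv2.INTER_CUBIC).astype(float)*1.5,0,255).astype(np.uint8))
# subpixel post axis rows in side
g=s["pixels"].astype(float).mean(2)
for r in range(175,192,3):
    q=g[r,304:324]; wt=np.clip(np.median(g[r,320:335])-q,0,None); wt[wt<.35*wt.max()]=0; print(r,round((wt*np.arange(304,324)).sum()/wt.sum(),2))
E
```

```text
[[318.27885417 204.43426635]
 [317.92695167 194.85943231]
 [318.0953617  224.06089707]]
317 194
175 313.02
178 313.2
181 313.11
184 313.4
187 313.22
190 313.55
```

View pics/w4b.png

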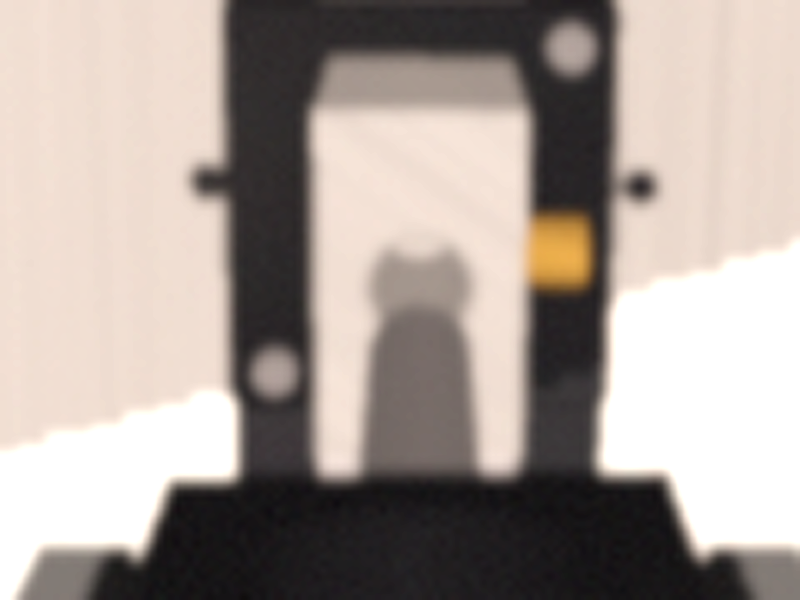

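Wrist crop: the post foot (centre column 419) lines up with the bore (370–470, centre 420) and with the holder (310–531). What remains is the offset along y, so I'll work that out from the same image.

```bash
python3 - <<'E'
from h import *
np.set_printoptions(precision=4,suppress=True)
w=load("pics/w4.png");C=lambda x,y:((x+.5)/6.6667-.5+257,(y+.5)/6.6667-.5+154)
e=onz(w,*C(420,106),.082);print("edge",e,"bore y by edge",e[1]-.024)
print("bore top rim",onz(w,*C(420,236),.082)-[0,.0067,0],"L",onz(w,*C(370,285),.082),"R",onz(w,*C(470,285),.082))
x,y,z=.5064,.0038,.1777
for dz in(-.064,-.062,-.060): print(dz,"foot rim y-4",onz(w,*C(419,304),z+dz)[1]-.004, "r6", onz(w,*C(419,304),z+dz+.003)[1]-.006)
print(onz(w,*C(370,340),z-.055),onz(w,*C(469,340),z-.055))
s=load("pics/s4.png");print("side foot",onz(s,313.5,193.4,z-.062),"bore",onz(s,314.1,205.6,.082))
E
```

```text
edge [0.5072 0.0258 0.082 ] bore y by edge 0.0017542651578531729
bore top rim [0.5074 0.0017 0.082 ] L [0.5008 0.0016 0.082 ] R [0.5142 0.0018 0.082 ]
-0.064 foot rim y-4 0.0035187785932060227 r6 0.0023201970852364025
-0.062 foot rim y-4 0.004053057587892938 r6 0.002854476079923325
-0.06 foot rim y-4 0.00458733658257986 r6 0.00338875507461024
[0.5017 0.0056 0.1227] [0.5129 0.0058 0.1227]
side foot [0.5051 0.0019 0.1157] bore [ 0.5054 -0.      0.082 ]
```

send_rows([
  [-1,-0.0056,0,0,0],
  [-1,0,0,0.024,0],
  [-1,0,0,0.024,0],
  [-1,0,0,0.024,0],
  [-1,0,0,0.024,0],
  [-1,0,0,0.024,0],
  [-1,0,0,0.01,0],
  [-1,0,0,0.01,0],
  [-1,0,0,0.01,0],
  [-1,0,0,0,0],
])

```text
time_s: 11.25
eef_pos: [0.5064, 0.002, 0.14]
eef_rot: [[-0.012, 1.0, -0.0], [1.0, 0.012, -0.0], [-0.0, -0.0, -1.0]]
ft_force: [-0.6, 0.4, -1.4]
grip_width: 0.0424
grip_force: 61.3
```

send_rows([
  [-1,0,0,0.01,0],
  [-1,0,0,0.01,0],
  [-1,0,0,0.01,0],
  [-1,0,0,0,0],
])

```text
time_s: 11.65
eef_pos: [0.5062, 0.0019, 0.1323]
eef_rot: [[-0.012, 1.0, -0.001], [1.0, 0.012, -0.0], [-0.0, -0.001, -1.0]]
ft_force: [0.7, -0.5, -0.0]
grip_width: 0.0428
grip_force: 61.3
```

send_rows([
  [-1,0,0,0.012,0],
  [-1,0,0,0.012,0],
  [-1,0,0,0.012,0],
  [-1,0,0,0.012,0],
  [-1,0,0,0,0],
])

```text
time_s: 12.15
eef_pos: [0.5062, 0.002, 0.1202]
eef_rot: [[-0.012, 1.0, -0.001], [1.0, 0.012, 0.0], [0.0, -0.001, -1.0]]
ft_force: [0.1, -0.2, -1.6]
grip_width: 0.0425
grip_force: 61.2
```

Sliding freely (foot ≈ 58 mm). About 22 mm to go.

send_rows([
  [-1,0,0,0.012,0],
  [-1,0,0,0.012,0],
  [-1,0,0,0.012,0],
  [-1,0,0,0.012,0],
  [-1,0,0,0.012,0],
  [-1,0,0,0.008,0],
  [-1,0,0,0,0],
])

```text
time_s: 12.85
eef_pos: [0.5063, 0.002, 0.1034]
eef_rot: [[-0.013, 1.0, -0.001], [1.0, 0.013, -0.0], [-0.0, -0.001, -1.0]]
ft_force: [-0.7, 0.5, -2.7]
grip_width: 0.0424
grip_force: 61.2
```

send_rows([
  [-1,0,0,0.006,0],
  [-1,0,0,0.006,0],
  [-1,0,0,0,0],
])

```text
time_s: 13.15
eef_pos: [0.5064, 0.0019, 0.1005]
eef_rot: [[-0.012, 1.0, -0.0], [1.0, 0.012, -0.0], [-0.0, -0.0, -1.0]]
ft_force: [-0.4, -0.0, -1.8]
grip_width: 0.0429
grip_force: 61.2
```

send_rows([
  [-1,0,0,0.004,0],
  [-1,0,0,0.004,0],
  [-1,0,0,0,0],
])

```text
time_s: 13.45
eef_pos: [0.5064, 0.002, 0.0985]
eef_rot: [[-0.012, 1.0, -0.0], [1.0, 0.012, -0.0], [-0.0, -0.0, -1.0]]
ft_force: [-0.6, 0.2, -1.5]
grip_width: 0.0427
grip_force: 61.2
```

send_rows([
  [-1,0,0,0.004,0],
  [-1,0,0,0,0],
])

```text
time_s: 13.65
eef_pos: [0.5066, 0.0021, 0.0984]
eef_rot: [[-0.012, 1.0, 0.0], [1.0, 0.012, -0.0], [-0.0, 0.0, -1.0]]
ft_force: [-2.9, 0.4, 7.2]
grip_width: 0.0427
grip_force: 62.1
```

send_rows([
  [-1,0,0,0.004,0],
  [-1,0,0,0,0],
])

```text
time_s: 13.85
eef_pos: [0.5068, 0.0022, 0.0982]
eef_rot: [[-0.012, 1.0, 0.0], [1.0, 0.012, -0.001], [-0.001, 0.0, -1.0]]
ft_force: [-5.1, 0.4, 17.1]
grip_width: 0.0425
grip_force: 63.2
```

The post bottomed out at the expected height (TCP about 98 mm, force rising). I'll relax slightly, release and retreat upward.

send_rows([
  [-1,0,0,-0.006,0],
  [-1,0,0,0,0],
  [1,0,0,0,0],
  [1,0,0,0,0],
  [1,0,0,0,0],
  [1,0,0,0,0],
  [1,0,0,0,0],
  [1,0,0,0,0],
  [1,0,0,-0.04,0],
  [1,0,0,-0.04,0],
  [1,0,0,-0.06,0],
  [1,0,0,-0.1,0],
  [1,0,0,-0.16,0],
  [1,0,0,-0.16,0],
  [1,0,0,-0.16,0],
  [1,0,0,0,0],
  [1,0,0,0,0],
])

```text
time_s: 15.55
eef_pos: [0.507, 0.002, 0.2797]
eef_rot: [[-0.012, 1.0, 0.003], [1.0, 0.012, -0.0], [-0.001, 0.003, -1.0]]
ft_force: [-0.5, -0.4, -0.8]
grip_width: 0.0854
grip_force: 0.0
```

```bash
python3 - <<'E'
from h import *
print(robot.get_state()["eef_pos"],robot.get_state()["grip_width"])
s=save("side","pics/s5.png");w=save("wrist","pics/w5.png")
print(proj(s,[[.506,.002,.036],[.506,.002,.118],[.506,.002,.140]]))
f=lambda i:np.clip(cv2.resize(i,(600,375),interpolation=cv2.INTER_CUBIC).astype(float)*1.6,0,255).astype(np.uint8)
i=cv2.imread("pics/s5.png")[125:250,240:440]; j=cv2.imread("pics/w5.png")[110:310,160:480]
cv2.imwrite("pics/m5.png",cv2.resize(np.vstack([f(i),f(j)]),(480,600)))
E
```

```text
[0.50703141 0.00202135 0.27968452] 0.08544234349144092
[[313.61015063 222.35758002]
 [313.09208685 192.39529412]
 [312.94052679 183.66544441]]
```

View pics/m5.png

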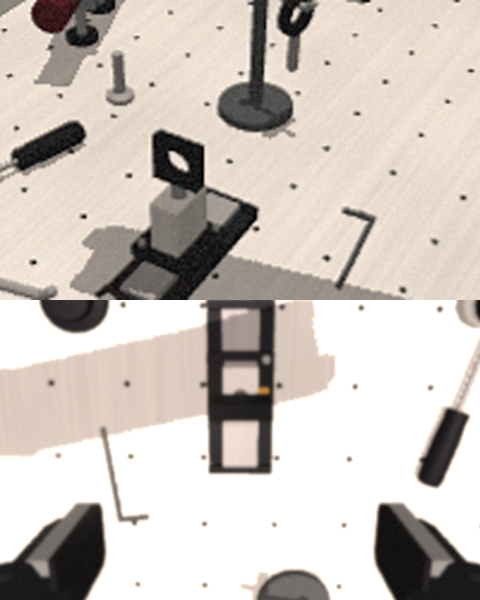

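The mount stands home and square: plate centre at side (314.6,191.7), predicted (313.1,192.4). The gripper is clear and the round mount is still hanging. Handing in.

```bash
python3 -c "
from station import robot
print(robot.close_job())"
```

```text
the job is handed in; nothing more can be done
None
```

The square mount is off its hook and standing home in the post holder's bore, opening along the rail and released, the round mount looked undisturbed in the last image, and the job is handed in (no verdict was returned).

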